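# Hold a clevis lug at its root gap for tacking

### The job

Three steel plates stand on edge in the pin rack: take the lug, the one with a raised cheek ring round its bore, carry it over the pipe spool to the clevis bracket and turn it about so that the ring faces outward, away from the lug already welded on. Hold it upright over the bracket's empty weld land, centred on the land and square to it, with a root gap of about 4 mm under its foot and touching nothing but the gripper, and finish while still holding it there, still, for the tack weld. Leave the other two plates standing in the rack, and do not shift the spool or the welding magnet.

Things in the scene. Friction and masses are not known exactly. Their poses are not given: they have to be found in the camera images.
- lug: Wanted plate: steel, 70 wide (its x) x 10 thick (y) x 110 mm high (z), on edge in any slot, 0 to 3 deg off upright, 0.47 to 0.66 kg. 26 mm bore centred 50 mm above the foot; round it on the +y face a raised cheek ring 48 mm across, 5 mm high. Bevelled foot ends in a 4 mm flat. Origin: middle of the foot. In the rack its x runs along the rack's x and the ring faces the rack's +y.
- lug_top (a point): Middle of the lug's top edge, 110 mm above its foot; axes as the lug's. The top corners are rounded (15 mm). From the ring's upper edge (74 mm above the foot) to the top both faces are plain: there it can be gripped across its 10 mm thickness. Centre of mass about 54 mm above the foot.
- lug_cheek (a point): Middle of the outer face of the lug's cheek ring: 10 mm from the lug's mid-plane along its +y, 50 mm above its foot.
- plate_bored: Plate of the lug's size and outline, with the 26 mm bore but no cheek ring, on edge in another slot of the rack; to be left there. Origin: middle of its foot; x along its width, y across its thickness, z up.
- plate_plain: Plate of the lug's size and outline, without bore or ring, on edge in another slot of the rack; to be left there. Origin: middle of its foot; x along its width, y across its thickness, z up.
- rack: Fixed grey base 104 (x) x 196 (y) x 8 mm with three slots along its x at y = -60, 0, +60 mm. A slot is four 6 mm pins at x = +-30 mm, 13 mm clear between the pairs across y, topping out 64 mm above the bench, and an end pin 38 mm high at x = +-41.5 mm. The plates' feet stand 8 mm above the bench. Origin: middle of its underside.
- bracket: Fixed clevis bracket: dark base plate 170 (x) x 160 (y) x 12 mm with two bright raised weld lands 76 (x) x 22 (y) x 3 mm at y = +36 and -36 mm. A lug like the loose one is welded on the land at +36, its ring facing the bracket's +y, its top 128 mm above the bench. The land at -36 is empty; outward there is the bracket's -y. Origin: middle of the underside.
- weld_seat (a point): Middle of the top face of the empty weld land, 15 mm above the bench; axes as the bracket's: x along the land and the lug's width, y across it towards the welded lug, z up.
- spool: Loose stainless pipe 27 mm thick, 352 mm long, with a 90 mm flange at the end towards the robot, lying about along the world's x in two V saddles between rack and bracket: axis 75 mm above the bench, flange top at 120 mm. Origin: 45 mm below the pipe's axis at half its length; y runs along the pipe to the flange.
- magnet: Loose red welding magnet, arrow-shaped plate 83 x 90 x 14 mm lying flat on the bench beyond the bracket. Origin: middle of its underside.
There are look-alikes about, which are no part of the job. Leave any blue look-alike of the lug alone.

How it is judged (in metres and radians):
On the way:
1. the lug is lifted out of the rack, its foot higher than the top of the pipe of the spool (height (world z) of lug above 0.095 m), for 0.1 s.
At the end, for the whole second after the job is handed in: The lug is held by the fingers, still, cheek ring outward, its foot 1.5 to 7 mm above the empty land and not touching the bracket, within 6 mm lengthways and 5 mm crossways of its middle, square within 4 deg, upright within 3.4 deg; other plates, spool and magnet moved under 20 mm (x of lug in the frame of weld_seat between -0.006 and 0.006 m and y of lug in the frame of weld_seat between -0.005 and 0.005 m and z of lug in the frame of weld_seat between 0.0015 and 0.007 m and y of lug_cheek in the frame of weld_seat below -0.003 m and angle between the x axis of lug and the x axis of bracket, either way round below 0.07 rad and angle between lug's own z axis and vertical below 0.06 rad and contact force between lug and bracket below 0.05 N and contact force between lug and the fingers above 2 N and linear speed of lug below 0.02 m/s and distance of each of plate_bored, plate_plain, spool, magnet from where it was at the start of the episode below 0.02 m); the arm keeps its last pose, push and grip.
It also fails if it takes over 43 s, if anything falls off the work surface, if the arm or the gripper's body presses on something with over 40 N, if the wrist force passes 120 N, or if a joint passes its speed limit or range.

### The arm

A 6-joint arm with a two-finger parallel gripper is mounted at the origin on a cart in front of the work surface, level with it; the furniture and walls round the work are solid. World frame = base frame: x ahead of the robot, y to its left, z up, the work surface at z = 0. Lengths are in mm, angles in rad, forces in N, time in s.
With the tool pointing down it reaches from about 400 to 925 mm from the base axis. Payload 12.5 kg.
Tool frame: the origin (TCP) lies at the very end of the fingers, on their centre line; the grasp point (between the pads) lies grip_depth behind it (grip_depth is the distance from the TCP to the grasp point, in mm); z points along the fingers, y is the line along which they close (so a half turn about z gives the same grasp; the last joint's range is limited). The gripper opens to 95 mm and grips with 3 to 60 N. Pads are 20 mm wide; open, the fingers measure 119 mm over their backs; the gripper's body (75 mm by 180 mm) begins 59 mm behind the grasp point.
Start: joints at [-1.45, 0.491, 1.559, -0, 1.092, -0.106], TCP at [140.56, -609.007, 214.661] pointing down, gripper open.
Joint ranges: [-3.1, 3.1], [-0.84, 2.19], [0.05, 2.79], [-1.13, 4.28], [0.06, 2.93], [-2.69, 2.69]. Speed limits (rad/s): [2.22, 2.22, 2.79, 3.14, 3.14, 3.14].

### API

Orientations are given as [roll, pitch, yaw] about the fixed x, y, z axes, in that order (R = Rz(yaw) Ry(pitch) Rx(roll)).
In Python, from cell import state, read_camera, job_done, grip_depth gives the robot as it stands.
- The arm moves only by the tool drive_tool, never from a script. Its argument "targets" is a list of rows, each an object with "jaw": the opening, from 0 (shut) to 1 (fully open); "travel": the shift along the tool's x, y, z in m, a list of three; "twist": the turn about the tool's z in rad. In form: [{"jaw": jaw, "travel": [tx, ty, tz], "twist": twist}, ...]. A call has 1 to 8 rows; each row is the pose to reach, as a shift and turn from the pose commanded when the call began, along the tool's axes at that moment; what a row does not reach only later rows make up. A row lasts 1/12 s, in which the tool goes at most 41.7 mm and 7.16 degrees, less where a joint would pass 70% of its speed; a pose out of reach is approached as far as the arm can. A call with a gripper value outside its range is refused whole. The fingers move at their own pace and stop on an object; the grip force is fixed at half the most. Time passes only in rows, so rows that repeat a pose let the fingers close. It gives the time, the measured TCP pose, the force, the opening and the grip force at its end, in the units of the state.
- state(): the state, without advancing time (a new reading comes with each control period).
- read_camera(name): name is "scene" or "top"; returns a dict with "frame" (480x640x3 uint8, red, green, blue), "fx", "fy", "cx", "cy" (pixels), "k1" (the pictures are not rectified: a ray, as slopes to the right and down, at radius r is drawn at 1 + k1 r^2 times it, then the intrinsics apply), "R" (3x3) and "t" (3): a world point X has camera coordinates R X + t. Camera axes: x right, y down, z forward; pixel columns grow to the right and rows downward; lengths in mm; the calibration is good to about 2 mm. A picture is of the moment at which its call begins. There is no depth.
- job_done(): hands the job in; it is judged then, once.
The state is a dict: "t": time; "joints": joint angles; "qvel": joint speeds; "tau": joint torques, N m; "eef_pos": TCP position; "tcp_rot": TCP orientation; "ft_force": force on the tool from outside, world axes, zero at the start; "moment": the same for the moment, N m; "opening": opening from 0.0 (shut) to 1.0 (fully open); "grip_force": force on a finger pad.
Only numpy, scipy, OpenCV 4.12 (cv2) and the standard library are available. Lean on these libraries where they do the work, as an engineer would, in place of code of your own. Each camera call takes 0.05 s, during which the arm holds its last target. There are 200 camera calls.

## Working session

There is one attempt and no reset: what is moved stays moved. The work goes in short steps, Python scripts to look and compute and a tool call to move; the robot and the scene stay as the last step left them, time stands still between calls to the robot, and variables do not carry over. Pictures are saved under pics/ and viewed, at most 10 in all, crops included, and the job is handed in when it is done.

Besides the shell and the picture viewer there is one more tool, called by a JSON object that holds its "method" and its "body". drive_tool: Moves the arm, as the interface text tells. Its arguments: {"type":"object","properties":{"targets":{"type":"array"}},"required":["targets"]}

```bash
mkdir -p pics; cat > h.py <<'E'
import numpy as np, cv2
from cell import state, read_camera, job_done, grip_depth
def ray(c,u,v):
    K=np.array([[c['fx'],0,c['cx']],[0,c['fy'],c['cy']],[0,0,1.]])
    d=np.array([(u-c['cx'])/c['fx'],(v-c['cy'])/c['fy']]); s=d.copy()
    for _ in range(20): s=d/(1+c['k1']*(s@s))
    R=np.array(c['R']);t=np.array(c['t'])
    return -R.T@t, R.T@np.array([s[0],s[1],1])
def onz(c,u,v,z):
    o,d=ray(c,u,v); return o+d*(z-o[2])/d[2]
def proj(c,X):
    p=np.array(c['R'])@np.array(X,float)+np.array(c['t']); s=p[:2]/p[2]; s=s*(1+c['k1']*(s@s))
    return np.array([c['cx']+c['fx']*s[0],c['cy']+c['fy']*s[1]])
def tri(c1,p1,c2,p2):
    o1,d1=ray(c1,*p1);o2,d2=ray(c2,*p2)
    a=np.linalg.lstsq(np.c_[d1,-d2],o2-o1,rcond=None)[0]
    A=o1+a[0]*d1;B=o2+a[1]*d2
    return (A+B)/2,np.linalg.norm(A-B)
E
python3 - <<'E'
from h import *
import pickle
for n in('scene','top'):
    c=read_camera(n); pickle.dump(c,open(n+'.pkl','wb'))
    cv2.imwrite(f'pics/{n}0.png',cv2.resize(c['frame'][:,:,::-1],(800,600),interpolation=cv2.INTER_CUBIC))
    print(n,-np.array(c['R']).T@c['t'],c['fx'],c['k1'],np.array(c['R'])[2])
print(grip_depth, state())
E
```

```text
scene [  85.19037525  729.46496263 1160.30109505] 558.0734308235195 -0.13839527754507153 [ 0.38849529 -0.55997295 -0.73177982]
top [ 544.70104285  -38.74422458 1245.72579353] 565.1363325812888 -0.028816834620178946 [ 0.08032558 -0.00826829 -0.99673439]
18.8 {'t': 0.1, 'joints': array([-1.44960073e+00,  4.91507793e-01,  1.55941125e+00, -7.81009680e-06,
        1.09167631e+00, -1.05570405e-01]), 'qvel': array([-0.000564  , -0.00072637, -0.00230461, -0.00068434, -0.00038643,
        0.0004527 ]), 'tau': array([ 3.60492209e-03, -6.13625336e+01, -2.58606952e+01,  6.94590295e-02,
        4.70342254e-02, -5.18751915e-05]), 'eef_pos': array([ 140.52879302, -608.77091917,  214.10705854]), 'tcp_rot': array([-3.14059481e+00, -9.87697715e-05,  2.26769560e-01]), 'ft_force': array([-0.43874239,  0.12981248,  0.38220022]), 'moment': array([-0.00751941,  0.03352898, -0.02229983]), 'grip_force': 0.0, 'opening': 0.9964966906305148}
```

View pics/scene0.png

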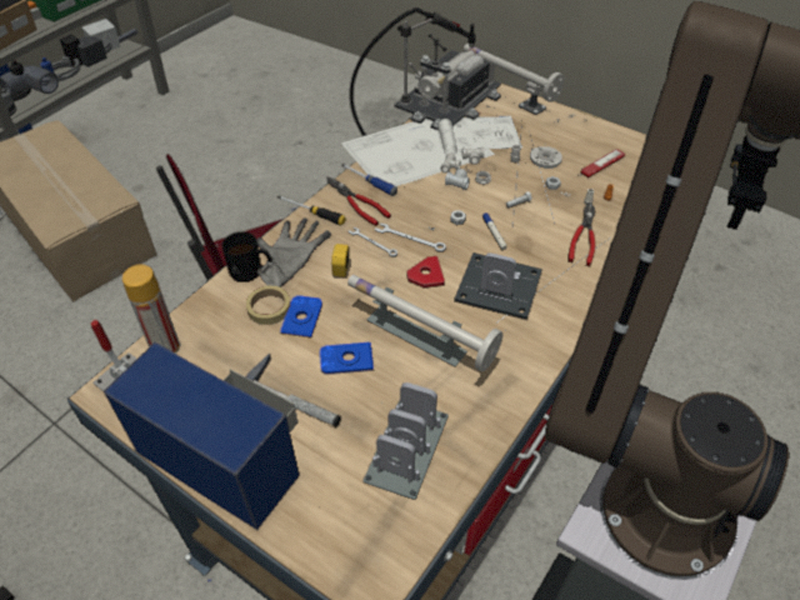

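View pics/top0.png

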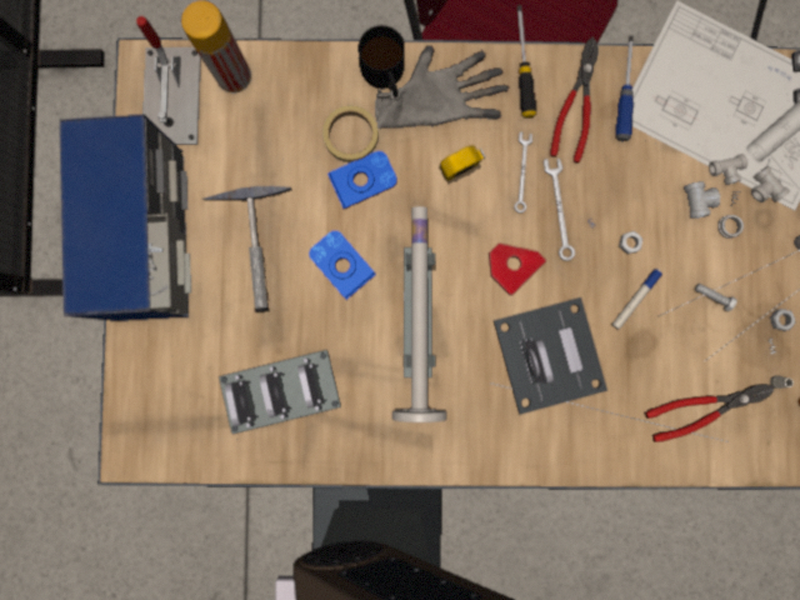

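The scene view shows the rack at about (405,450), the spool at (420,320) and the bracket at (498,285). In the top view (800 px scale) they are at (280,390), (418,330) and (550,355). I'll zoom in on the rack and bracket.

```bash
python3 - <<'E'
from h import *
import pickle
s=pickle.load(open('scene.pkl','rb'));t=pickle.load(open('top.pkl','rb'))
def crop(c,x,y,w,h,k): return cv2.resize(c['frame'][y:y+h,x:x+w,::-1],(w*k,h*k),interpolation=cv2.INTER_CUBIC)
# scene rack crop x 285..365,y 300..400 ; top rack 170..280,y 275..350 ; top bracket 390..490,235..335
o=np.zeros((600,800,3),np.uint8)
for im,(x,y) in((crop(s,285,300,80,100,4),(0,0)),(crop(t,170,275,110,75,4),(330,0)),(crop(t,390,235,100,100,3),(0,0+0))):pass
a=crop(s,288,302,72,96,5); o[:480,:360]=a
b=crop(t,170,275,110,75,4); o[:300,360:800]=b
b=crop(t,390,235,100,98,3); o[303:597,362:662]=b
cv2.imwrite('pics/crop0.png',o)
E
```

```text
(no output)
```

View pics/crop0.png

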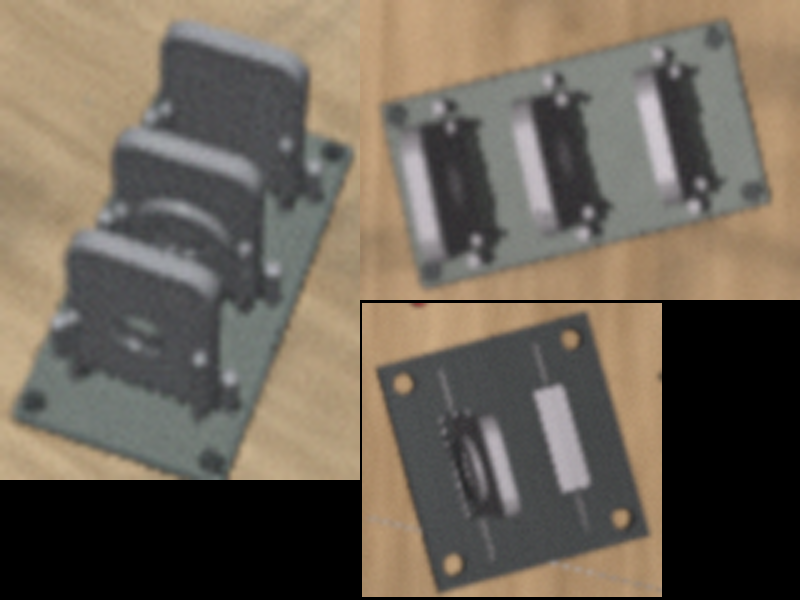

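The middle plate carries the ring, which faces the left (+y) side. The bracket's empty land is the right one. Next I measure them.

```bash
cat > m.py <<'E'
from h import *
def rect(c,mask,x0,y0,z,k):
    cs,_=cv2.findContours(mask,cv2.RETR_EXTERNAL,cv2.CHAIN_APPROX_NONE)
    out=[]
    for q in sorted(cs,key=cv2.contourArea)[::-1]:
        if cv2.contourArea(q)<60*k*k/4: continue
        P=np.array([onz(c,(p[0]+.5)/k-.5+x0,(p[1]+.5)/k-.5+y0,z)[:2] for p in q[:,0]],np.float32)
        (cx,cy),(w,h),a=cv2.minAreaRect(P)
        if w<h: a+=90;w,h=h,w
        out.append((round(cx,1),round(cy,1),round(w,1),round(h,1),round((a+90)%180-90,2)))
    return out
def bright(c,x0,y0,w,h,th,k=4):
    g=cv2.resize(c['frame'][y0:y0+h,x0:x0+w],None,fx=k,fy=k,interpolation=cv2.INTER_CUBIC).astype(int)
    return g
E
python3 - <<'E'
from m import *
import pickle
t=pickle.load(open('top.pkl','rb'))
k=4
g=bright(t,170,275,110,75,0)
# rack base: not wood (wood: r-b large)
wood=(g[:,:,0]-g[:,:,2])
m=(wood<25).astype(np.uint8)*255; m=cv2.morphologyEx(m,cv2.MORPH_OPEN,np.ones((5,5)))
print('rack',rect(t,m,170,275,8,k)[:1])
m=((g.min(2)>135)).astype(np.uint8)*255
m=cv2.morphologyEx(m,cv2.MORPH_OPEN,np.ones((9,9)))
print('plates',rect(t,m,170,275,118,k))
g=bright(t,385,230,110,110,0)
wood=(g[:,:,0]-g[:,:,2]); m=(wood<25).astype(np.uint8)*255; m=cv2.morphologyEx(m,cv2.MORPH_OPEN,np.ones((5,5)))
print('bracket',rect(t,m,385,230,12,k)[:1])
m=((g.min(2)>130)).astype(np.uint8)*255
m=cv2.morphologyEx(m,cv2.MORPH_OPEN,np.ones((9,9)))
print('land@15',rect(t,m,385,230,15,k)); print('wlug@128',rect(t,m,385,230,128,k))
s=pickle.load(open('scene.pkl','rb'))
# check: corners of top edge of middle plate in scene vs top
pt=[(170+(x-360)/4,275+y/4) for x,y in((525,100),(546,232))]
ps=[(288+x/5,302+y/5) for x,y in((262,170),(120,138))]
for z in(118,): print([onz(s,*p,z).round(1) for p in ps],[onz(t,*p,z).round(1) for p in pt])
E
```

```text
rack [(472.5, 155.9, 194.8, 102.9, -75.62)]
plates [(487.3, 99.8, 55.3, 12.9, 14.1), (471.8, 161.0, 54.3, 12.7, 14.33), (457.3, 215.5, 54.8, 12.0, 12.58)]
bracket [(538.8, -315.0, 169.5, 159.9, 15.47)]
land@15 [(549.3, -350.3, 75.8, 21.9, 15.42), (529.4, -305.6, 61.9, 11.4, 15.15)]
wlug@128 [(548.9, -321.7, 68.9, 19.9, 15.42), (530.8, -281.1, 56.2, 10.3, 15.15)]
[array([435.6, 151.8, 118. ]), array([496.7, 173.7, 118. ])] [array([504.3, 163.2, 118. ]), array([439.5, 151.4, 118. ])]
```

{"method": "drive_tool", "body": {"targets": [{"jaw": 0.4,"travel": [0.248,-0.188,-0.01],"twist": -0.95},{"jaw": 0.4,"travel": [0.248,-0.188,-0.01],"twist": -0.95},{"jaw": 0.4,"travel": [0.248,-0.188,-0.01],"twist": -0.95},{"jaw": 0.4,"travel": [0.248,-0.188,-0.01],"twist": -0.95},{"jaw": 0.4,"travel": [0.248,-0.188,-0.01],"twist": -0.95},{"jaw": 0.4,"travel": [0.248,-0.188,-0.01],"twist": -0.95},{"jaw": 0.4,"travel": [0.248,-0.188,-0.01],"twist": -0.95},{"jaw": 0.4,"travel": [0.248,-0.188,-0.01],"twist": -0.95}]}}

```text
t: 0.77
eef_pos: [341.7, -366.7, 224.7]
tcp_rot: [-3.141, -0.001, 1.185]
ft_force: [0.7, -0.5, 0.6]
opening: 0.496
grip_force: 0.0
```

```bash
cat > go.py <<'E'
# usage: go.py x y z yaw : travel and twist from the measured pose
import sys; from h import *
s=state(); x,y,z,w=map(float,sys.argv[1:]); p=s['eef_pos']; a=s['tcp_rot'][2]; d=np.array([x,y,z])-p
c,n=np.cos(a),np.sin(a)
tw=-((w-a+np.pi)%(2*np.pi)-np.pi)
print('pose',p.round(1),s['tcp_rot'].round(4),'q6',s['joints'][5].round(2),'t',s['t'])
print('travel',((c*d[0]+n*d[1])/1e3).round(4),((n*d[0]-c*d[1])/1e3).round(4),(-d[2]/1e3).round(4),'twist',tw.round(4))
E
python3 go.py 440 -90 225 2.127
```

```text
pose [ 341.7 -366.7  224.7] [-3.1414e+00 -7.0000e-04  1.1854e+00] q6 -0.57 t 0.7667
travel 0.2934 -0.0129 -0.0003 twist -0.9416
```

{"method": "drive_tool", "body": {"targets": [{"jaw": 0.4,"travel": [0.293,-0.013,0],"twist": -0.96},{"jaw": 0.4,"travel": [0.293,-0.013,0],"twist": -0.96},{"jaw": 0.4,"travel": [0.293,-0.013,0],"twist": -0.96},{"jaw": 0.4,"travel": [0.293,-0.013,0],"twist": -0.96},{"jaw": 0.4,"travel": [0.293,-0.013,0],"twist": -0.96},{"jaw": 0.4,"travel": [0.293,-0.013,0],"twist": -0.96},{"jaw": 0.4,"travel": [0.293,-0.013,0],"twist": -0.96},{"jaw": 0.4,"travel": [0.293,-0.013,0],"twist": -0.96}]}}

```text
t: 1.43
eef_pos: [441.5, -89.2, 224.6]
tcp_rot: [3.141, -0.001, 2.148]
ft_force: [-0.4, -0.3, -0.2]
opening: 0.398
grip_force: 0.0
```

```bash
python3 go.py 472 160 200 3.393
```

```text
pose [441.5 -89.2 224.6] [ 3.1410e+00 -7.0000e-04  2.1484e+00] q6 -0.92 t 1.4333
travel 0.1921 0.1616 0.0246 twist -1.2446
```

{"method": "drive_tool", "body": {"targets": [{"jaw": 0.4,"travel": [0.192,0.162,0.025],"twist": -0.98},{"jaw": 0.4,"travel": [0.192,0.162,0.025],"twist": -0.98},{"jaw": 0.4,"travel": [0.192,0.162,0.025],"twist": -0.98},{"jaw": 0.4,"travel": [0.192,0.162,0.025],"twist": -0.98},{"jaw": 0.4,"travel": [0.192,0.162,0.025],"twist": -0.98},{"jaw": 0.4,"travel": [0.192,0.162,0.025],"twist": -0.98},{"jaw": 0.4,"travel": [0.192,0.162,0.025],"twist": -0.98},{"jaw": 0.4,"travel": [0.192,0.162,0.025],"twist": -0.98}]}}

```text
t: 2.1
eef_pos: [473.8, 156.8, 198.9]
tcp_rot: [-3.141, -0.001, 3.127]
ft_force: [-0.2, -0.2, 0.2]
opening: 0.397
grip_force: 0.0
```

```bash
python3 go.py 472 160 150 3.393
```

```text
pose [473.8 156.8 198.9] [-3.1414e+00 -1.1000e-03  3.1273e+00] q6 -1.37 t 2.1
travel 0.0018 0.0031 0.0489 twist -0.2657
```

{"method": "drive_tool", "body": {"targets": [{"jaw": 0.4,"travel": [0,0,0.02],"twist": -0.12},{"jaw": 0.4,"travel": [0,0,0.04],"twist": -0.23},{"jaw": 0.4,"travel": [0,0,0.05],"twist": -0.265},{"jaw": 0.4,"travel": [0,0,0.05],"twist": -0.265},{"jaw": 0.4,"travel": [0,0,0.05],"twist": -0.265},{"jaw": 0.4,"travel": [0,0,0.05],"twist": -0.265}]}}

```text
t: 2.6
eef_pos: [474.5, 154.4, 150.2]
tcp_rot: [-3.141, 0.001, -2.903]
ft_force: [-0.2, -0.2, -0.4]
opening: 0.399
grip_force: 0.0
```

```bash
python3 go.py 472 160 86 3.393; python3 - <<'E'
from h import *
s=read_camera('scene');t=read_camera('top')
o=np.zeros((460,800,3),np.uint8)
f=lambda c,x,y:cv2.resize(c['frame'][y:y+115,x:x+100,::-1],None,fx=4,fy=4,interpolation=cv2.INTER_CUBIC)
o[:,:400]=f(s,270,280);o[:,400:]=f(t,175,250)
cv2.imwrite('pics/pre.png',o)
E
```

```text
pose [474.5 154.4 150.2] [-3.1415e+00  6.0000e-04 -2.9031e+00] q6 -1.63 t 2.6
travel 0.0011 0.006 0.0642 twist -0.0129
```

View pics/pre.png

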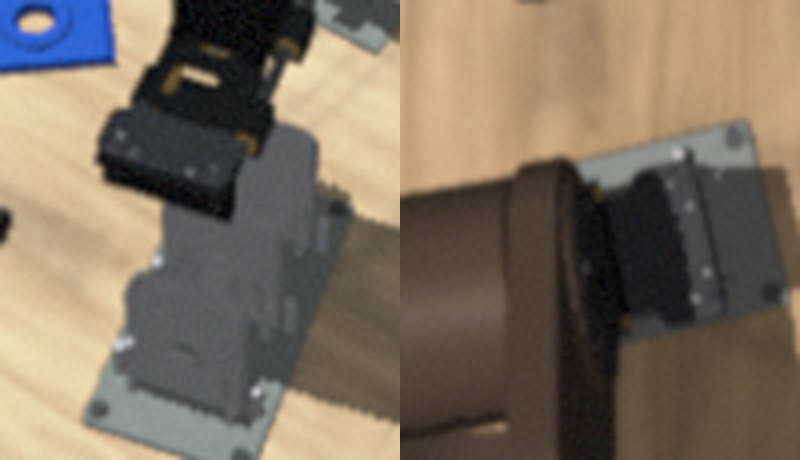

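The view shows the jaws above the middle plate, just off centre. I'll correct sideways first, then go down.

{"method": "drive_tool", "body": {"targets": [{"jaw": 0.4,"travel": [0.001,0.006,0],"twist": -0.013},{"jaw": 0.4,"travel": [0.001,0.006,0.01],"twist": -0.013},{"jaw": 0.4,"travel": [0.001,0.006,0.03],"twist": -0.013},{"jaw": 0.4,"travel": [0.001,0.006,0.05],"twist": -0.013},{"jaw": 0.4,"travel": [0.001,0.006,0.064],"twist": -0.013},{"jaw": 0.4,"travel": [0.001,0.006,0.064],"twist": -0.013},{"jaw": 0.4,"travel": [0.001,0.006,0.064],"twist": -0.013}]}}

```text
t: 3.28
eef_pos: [471.7, 160.2, 85.8]
tcp_rot: [-3.142, -0.001, -2.888]
ft_force: [0.5, -0.5, -0.1]
opening: 0.4
grip_force: 0.0
```

```bash
python3 go.py 472 160 86 3.393
```

```text
pose [471.7 160.2  85.8] [-3.1416e+00 -7.0000e-04 -2.8882e+00] q6 -1.63 t 3.2833
travel -0.0003 -0.0003 -0.0002 twist 0.002
```

{"method": "drive_tool", "body": {"targets": [{"jaw": 0.2,"travel": [0,0,0],"twist": 0},{"jaw": 0.15,"travel": [0,0,0],"twist": 0},{"jaw": 0.1,"travel": [0,0,0],"twist": 0},{"jaw": 0.05,"travel": [0,0,0],"twist": 0},{"jaw": 0,"travel": [0,0,0],"twist": 0},{"jaw": 0,"travel": [0,0,0],"twist": 0},{"jaw": 0,"travel": [0,0,0],"twist": 0},{"jaw": 0,"travel": [0,0,0],"twist": 0}]}}

```text
t: 3.95
eef_pos: [472.1, 159.6, 86.0]
tcp_rot: [-3.141, 0.001, -2.888]
ft_force: [0.6, -4.5, 5.8]
opening: 0.105
grip_force: 29.8
```

{"method": "drive_tool", "body": {"targets": [{"jaw": 0,"travel": [0,0,-0.01],"twist": 0},{"jaw": 0,"travel": [0,0,-0.025],"twist": 0},{"jaw": 0,"travel": [0,0,-0.045],"twist": 0},{"jaw": 0,"travel": [0,0,-0.07],"twist": 0},{"jaw": 0,"travel": [0,0,-0.1],"twist": 0},{"jaw": 0,"travel": [0,0,-0.13],"twist": 0},{"jaw": 0,"travel": [0,0,-0.15],"twist": 0},{"jaw": 0,"travel": [0,0,-0.15],"twist": 0}]}}

```text
t: 4.62
eef_pos: [472.7, 160.3, 238.7]
tcp_rot: [-3.141, 0.005, -2.888]
ft_force: [1.5, 0.1, -5.7]
opening: 0.101
grip_force: 30.0
```

```bash
python3 go.py 490 -70 236 2.40; python3 - <<'E'
from h import *
s=read_camera('scene')
cv2.imwrite('pics/lift.png',cv2.resize(s['frame'][190:340,240:440,::-1],None,fx=4,fy=4,interpolation=cv2.INTER_CUBIC))
E
```

```text
pose [472.7 160.3 238.7] [-3.1414  0.0052 -2.8884] q6 -1.63 t 4.6167
travel 0.041 -0.2273 0.0027 twist 0.9948
```

View pics/lift.png

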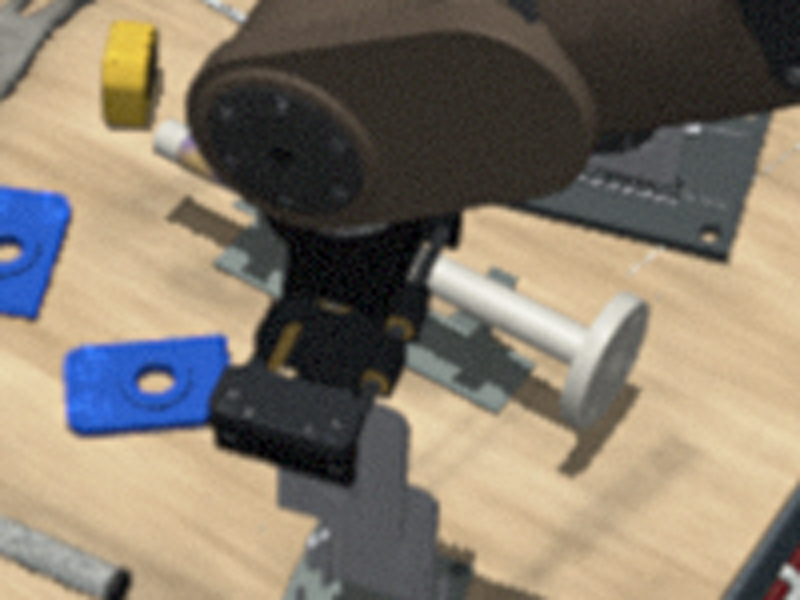

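{"method": "drive_tool", "body": {"targets": [{"jaw": 0,"travel": [0.005,-0.025,0],"twist": 0.1},{"jaw": 0,"travel": [0.01,-0.06,0],"twist": 0.22},{"jaw": 0,"travel": [0.02,-0.095,0],"twist": 0.34},{"jaw": 0,"travel": [0.025,-0.13,0],"twist": 0.46},{"jaw": 0,"travel": [0.03,-0.165,0],"twist": 0.58},{"jaw": 0,"travel": [0.035,-0.195,0],"twist": 0.7},{"jaw": 0,"travel": [0.04,-0.215,0],"twist": 0.8},{"jaw": 0,"travel": [0.041,-0.227,0],"twist": 0.9}]}}

```text
t: 5.33
eef_pos: [487.8, -72.1, 233.0]
tcp_rot: [-3.14, -0.004, 2.488]
ft_force: [-1.1, -0.3, -6.3]
opening: 0.102
grip_force: 30.0
```

```bash
python3 go.py 549 -300 240 1.60
```

```text
pose [487.8 -72.1 233. ] [-3.1398 -0.0037  2.4877] q6 -1.2 t 5.3333
travel -0.1872 -0.1437 -0.007 twist 0.8877
```

{"method": "drive_tool", "body": {"targets": [{"jaw": 0,"travel": [-0.025,-0.02,-0.002],"twist": 0.1},{"jaw": 0,"travel": [-0.05,-0.04,-0.004],"twist": 0.22},{"jaw": 0,"travel": [-0.08,-0.06,-0.005],"twist": 0.34},{"jaw": 0,"travel": [-0.11,-0.085,-0.005],"twist": 0.46},{"jaw": 0,"travel": [-0.14,-0.105,-0.005],"twist": 0.58},{"jaw": 0,"travel": [-0.165,-0.125,-0.005],"twist": 0.7},{"jaw": 0,"travel": [-0.18,-0.137,-0.005],"twist": 0.8},{"jaw": 0,"travel": [-0.187,-0.144,-0.005],"twist": 0.9}]}}

```text
t: 6.0
eef_pos: [551.0, -299.9, 236.8]
tcp_rot: [-3.138, -0.002, 1.588]
ft_force: [-0.7, 1.0, -7.0]
opening: 0.102
grip_force: 30.0
```

```bash
python3 go.py 549 -350 235 0.70
```

```text
pose [ 551.  -299.9  236.8] [-3.1380e+00 -2.2000e-03  1.5878e+00] q6 -0.62 t 6.0
travel -0.05 -0.0029 0.0018 twist 0.8878
```

{"method": "drive_tool", "body": {"targets": [{"jaw": 0,"travel": [-0.01,0,0],"twist": 0.1},{"jaw": 0,"travel": [-0.02,0,0],"twist": 0.22},{"jaw": 0,"travel": [-0.03,0,0],"twist": 0.34},{"jaw": 0,"travel": [-0.04,0,0],"twist": 0.46},{"jaw": 0,"travel": [-0.045,0,0],"twist": 0.58},{"jaw": 0,"travel": [-0.05,-0.003,0],"twist": 0.7},{"jaw": 0,"travel": [-0.05,-0.003,0],"twist": 0.8},{"jaw": 0,"travel": [-0.05,-0.003,0],"twist": 0.9}]}}

```text
t: 6.67
eef_pos: [548.7, -347.5, 237.0]
tcp_rot: [-3.137, 0.001, 0.689]
ft_force: [0.3, -0.2, -6.8]
opening: 0.103
grip_force: 30.0
```

```bash
python3 go.py 549.3 -350.3 190 0.2695
```

```text
pose [ 548.7 -347.5  237. ] [-3.1368e+00  1.0000e-03  6.8910e-01] q6 0.22 t 6.6667
travel -0.0014 0.0025 0.047 twist 0.4196
```

{"method": "drive_tool", "body": {"targets": [{"jaw": 0,"travel": [-0.001,0.002,0.005],"twist": 0.1},{"jaw": 0,"travel": [-0.001,0.002,0.015],"twist": 0.2},{"jaw": 0,"travel": [-0.001,0.002,0.025],"twist": 0.3},{"jaw": 0,"travel": [-0.001,0.002,0.035],"twist": 0.38},{"jaw": 0,"travel": [-0.001,0.002,0.042],"twist": 0.42},{"jaw": 0,"travel": [-0.001,0.002,0.045],"twist": 0.42},{"jaw": 0,"travel": [-0.001,0.002,0.045],"twist": 0.42},{"jaw": 0,"travel": [-0.001,0.002,0.045],"twist": 0.42}]}}

```text
t: 7.33
eef_pos: [549.9, -349.7, 194.3]
tcp_rot: [-3.14, 0.001, 0.276]
ft_force: [0.5, -0.1, -7.0]
opening: 0.102
grip_force: 30.0
```

```bash
python3 go.py 549.3 -350.3 140 0.2695; python3 - <<'E'
from h import *
import pickle
o=np.zeros((600,800,3),np.uint8)
f=lambda c,x,y:cv2.resize(c['frame'][y:y+120,x:x+100,::-1],None,fx=4,fy=4,interpolation=cv2.INTER_CUBIC)
s=read_camera('scene');t=read_camera('top')
pickle.dump(s,open('scene1.pkl','wb'));pickle.dump(t,open('top1.pkl','wb'))
p=proj(s,[549,-350,110]).astype(int);q=proj(t,[549,-350,110]).astype(int);print(p,q)
o[:480,:400]=f(s,p[0]-50,p[1]-60);o[:480,400:]=f(t,q[0]-50,q[1]-60)
cv2.imwrite('pics/over.png',o[:480])
E
```

```text
pose [ 549.9 -349.7  194.3] [-3.140e+00  1.200e-03  2.763e-01] q6 0.63 t 7.3333
travel -0.0007 0.0005 0.0543 twist 0.0068
[405 192] [467 279]
```

View pics/over.png

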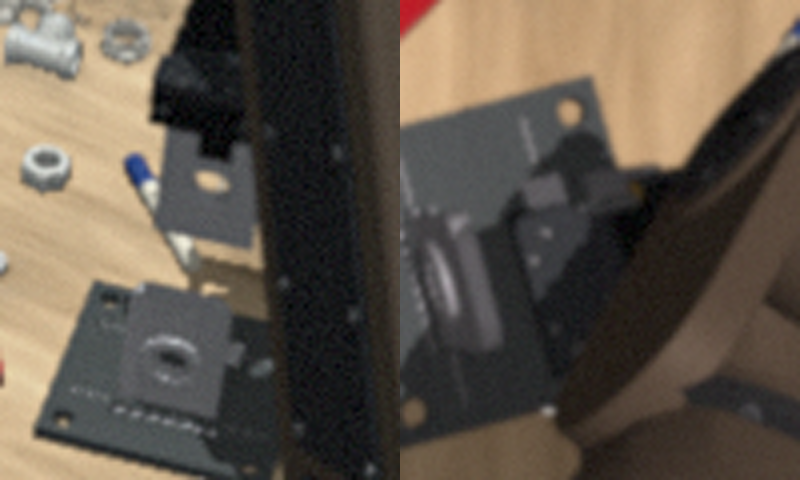

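The lug hangs over the land with its plain face towards the welded lug, so the ring is outward. The foot corners are at crop pixels (160,230) and (250,247). I'll measure its offset in the grip here, before the welded lug hides the foot.

```bash
python3 - <<'E'
from h import *
import pickle
s=pickle.load(open('scene1.pkl','rb'))
x0,y0=380,160
cv2.imwrite('pics/z.png',cv2.resize(s['frame'][y0:y0+75,x0:x0+90,::-1],None,fx=8,fy=8,interpolation=cv2.INTER_CUBIC))
x0,y0=355,132
P=lambda x,y:(x0+(x+.5)/4-.5,y0+(y+.5)/4-.5)
def face(c,uv,org,yaw,off):
    n=np.array([-np.sin(yaw),np.cos(yaw),0]);e=np.array([np.cos(yaw),np.sin(yaw),0])
    o,d=ray(c,*uv); q=np.array(org,float)+off*n
    X=o+d*((q-o)@n)/(d@n); return ((X-q)@e).round(1),X[2].round(1)
for p in((160,230),(250,247),(212,182)): print('lug',face(s,P(*p),[549.9,-349.7,0],.276,5))
for p in((135,290),(118,395),(238,305),(220,415)): print('welded',face(s,P(*p),[529.2,-280.3,0],.2697,5))
E
```

```text
lug (np.float64(29.6), np.float64(116.4))
lug (np.float64(-34.2), np.float64(119.6))
lug (np.float64(-1.6), np.float64(169.5))
welded (np.float64(31.0), np.float64(123.5))
welded (np.float64(34.1), np.float64(20.0))
welded (np.float64(-39.1), np.float64(132.1))
welded (np.float64(-39.4), np.float64(25.2))
```

View pics/z.png

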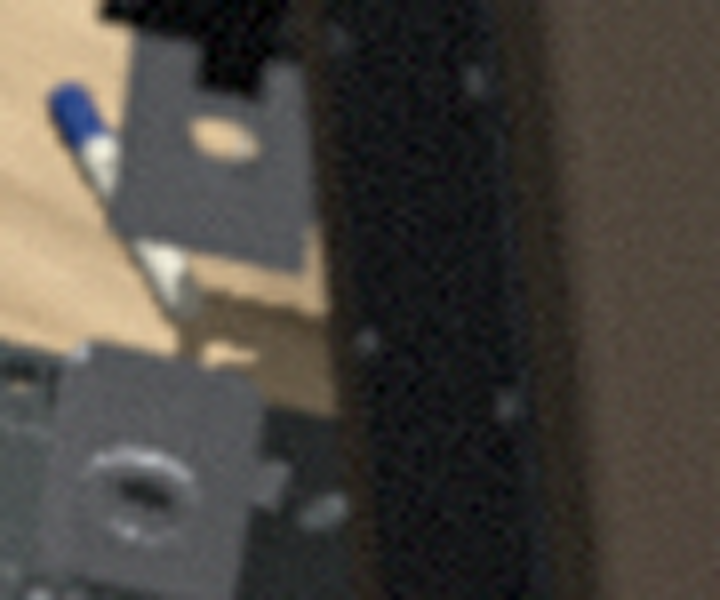

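The lug's foot corners are at (108,218) and (303,272) in this zoom, with the bore at (226,140). The welded lug's side edges are at (62,400)/(45,540) and (262,410)/(243,560).

```bash
python3 - <<'E'
from h import *
import pickle
s=pickle.load(open('scene1.pkl','rb'))
P=lambda x,y:(380+(x+.5)/8-.5,160+(y+.5)/8-.5)
def face(c,uv,org,yaw,off):
    n=np.array([-np.sin(yaw),np.cos(yaw),0]);e=np.array([np.cos(yaw),np.sin(yaw),0])
    o,d=ray(c,*uv); q=np.array(org,float)+off*n
    X=o+d*((q-o)@n)/(d@n); return (float((X-q)@e.T).__round__(1),X[2].round(1))
for p in((108,218),(132,40),(120,130),(303,272),(226,138),(233,90)): print('lug',p,face(s,P(*p),[549.9,-349.7,0],.276,5))
for p in((62,400),(45,540),(262,410),(243,560),(143,490)): print('welded',p,face(s,P(*p),[529.2,-280.3,0],.2697,5))
# subpixel edge scans on the picture
g=cv2.GaussianBlur(s['frame'],(3,3),0).astype(float)
G=cv2.resize(g,None,fx=8,fy=8,interpolation=cv2.INTER_CUBIC)[1280:1880,3040:3760]
for r in(110,130,150,200,): 
    d=np.diff(G[r,60:190].mean(1) if 0 else G[r,60:190,0]); print('row',r,'left edge',60+int(np.argmin(d)))
for r in(235,250,260):
    d=np.diff(G[r,260:325,0]); print('row',r,'right edge',260+int(np.argmax(d)))
for c in(200,240,280,295):
    d=np.diff(G[200:320,c,0]); print('col',c,'bottom',200+int(np.argmax(d)))
E
```

```text
lug (108, 218) (34.8, np.float64(123.5))
lug (132, 40) (34.0, np.float64(203.8))
lug (120, 130) (34.3, np.float64(163.9))
lug (303, 272) (-35.2, np.float64(119.2))
lug (226, 138) (-2.0, np.float64(170.7))
lug (233, 90) (-2.1, np.float64(192.0))
welded (62, 400) (32.1, np.float64(102.7))
welded (45, 540) (32.2, np.float64(34.1))
welded (262, 410) (-35.6, np.float64(120.0))
welded (243, 560) (-37.6, np.float64(48.1))
welded (143, 490) (0.4, np.float64(69.8))
row 110 left edge 123
row 130 left edge 60
row 150 left edge 115
row 200 left edge 99
row 235 right edge 300
row 250 right edge 299
row 260 right edge 299
col 200 bottom 251
col 240 bottom 259
col 280 bottom 275
col 295 bottom 275
```

{"method": "drive_tool", "body": {"targets": [{"jaw": 0,"travel": [-0.001,0,0.01],"twist": 0.007},{"jaw": 0,"travel": [-0.001,0,0.025],"twist": 0.007},{"jaw": 0,"travel": [-0.001,0,0.045],"twist": 0.007},{"jaw": 0,"travel": [-0.001,0,0.065],"twist": 0.007},{"jaw": 0,"travel": [-0.001,0,0.077],"twist": 0.007},{"jaw": 0,"travel": [-0.001,0,0.082],"twist": 0.007},{"jaw": 0,"travel": [-0.001,0,0.082],"twist": 0.007},{"jaw": 0,"travel": [-0.001,0,0.082],"twist": 0.007}]}}

```text
t: 8.1
eef_pos: [549.5, -350.4, 114.2]
tcp_rot: [3.141, -0.0, 0.268]
ft_force: [0.6, -0.2, -5.9]
opening: 0.1
grip_force: 30.0
```

{"method": "drive_tool", "body": {"targets": [{"jaw": 0,"travel": [0,0,0],"twist": 0},{"jaw": 0,"travel": [0,0,0],"twist": 0},{"jaw": 0,"travel": [0,0,0],"twist": 0}]}}

```text
t: 8.35
eef_pos: [549.4, -350.3, 114.5]
tcp_rot: [3.14, -0.001, 0.268]
ft_force: [0.0, -0.1, -6.8]
opening: 0.102
grip_force: 30.0
```

```bash
python3 go.py 548.7 -350.5 97.2 0.2695; python3 - <<'E'
from h import *
import pickle
o=np.zeros((560,800,3),np.uint8)
s=read_camera('scene');t=read_camera('top')
pickle.dump(s,open('scene2.pkl','wb'));pickle.dump(t,open('top2.pkl','wb'))
f=lambda c,x,y:cv2.resize(c['frame'][y:y+80,x:x+57,::-1],None,fx=7,fy=7,interpolation=cv2.INTER_CUBIC)
o[:,:399]=f(s,375,180);o[:,400:799]=f(t,430,245)
cv2.imwrite('pics/low.png',o)
E
```

```text
pose [ 549.4 -350.3  114.5] [ 3.1404e+00 -8.0000e-04  2.6780e-01] q6 0.63 t 8.35
travel -0.0008 -0.0 0.0173 twist -0.0017
```

View pics/low.png

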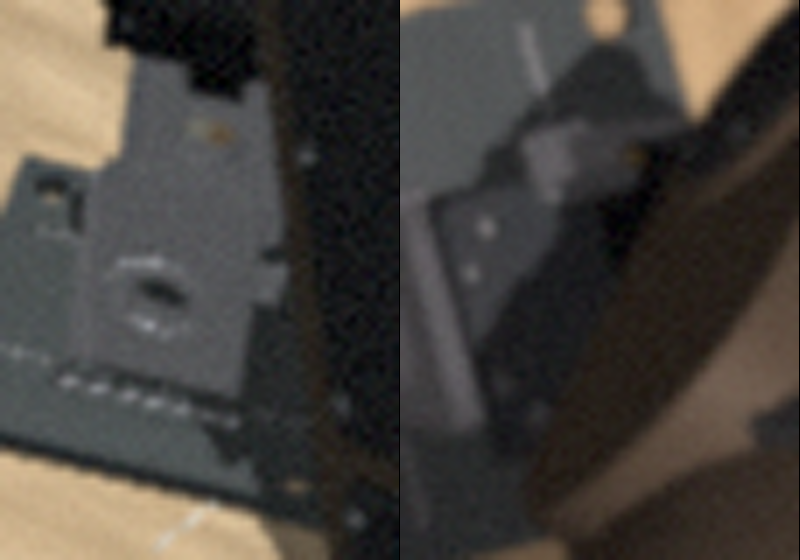

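Right half: the exposed +x end of the lug's top is at about (525–580, 125–195). I'll check its crossways position from that.

```bash
python3 - <<'E'
from h import *
import pickle
t=pickle.load(open('top2.pkl','rb'))
e=np.array([np.cos(.2695),np.sin(.2695)]);n=np.array([-e[1],e[0]])
for x,y in((126,160),(175,160),(130,185),(182,185),(122,135),(175,128)):
    X=onz(t,430+(x+.5)/7-.5,245+(y+.5)/7-.5,143)[:2]-[549.3,-350.3]; print((x,y),'along',(X@e).round(1),'cross',(X@n).round(1))
E
```

```text
(126, 160) along 35.5 cross 41.2
(175, 160) along 31.9 cross 27.9
(130, 185) along 28.5 cross 42.1
(182, 185) along 24.7 cross 28.0
(122, 135) along 42.5 cross 40.4
(175, 128) along 40.5 cross 25.5
```

{"method": "drive_tool", "body": {"targets": [{"jaw": 0,"travel": [-0.001,0,0.005],"twist": 0},{"jaw": 0,"travel": [-0.001,0,0.009],"twist": 0},{"jaw": 0,"travel": [-0.001,0,0.013],"twist": 0},{"jaw": 0,"travel": [-0.001,0,0.015],"twist": 0},{"jaw": 0,"travel": [-0.001,0,0.017],"twist": 0},{"jaw": 0,"travel": [-0.001,0,0.017],"twist": 0},{"jaw": 0,"travel": [-0.001,0,0.017],"twist": 0},{"jaw": 0,"travel": [-0.001,0,0.017],"twist": 0}]}}

```text
t: 9.12
eef_pos: [548.3, -350.5, 96.7]
tcp_rot: [3.141, -0.0, 0.268]
ft_force: [-0.3, 0.4, -6.0]
opening: 0.105
grip_force: 30.0
```

{"method": "drive_tool", "body": {"targets": [{"jaw": 0,"travel": [0,0,0],"twist": 0},{"jaw": 0,"travel": [0,0,0],"twist": 0},{"jaw": 0,"travel": [0,0,0],"twist": 0},{"jaw": 0,"travel": [0,0,0],"twist": 0}]}}

```text
t: 9.45
eef_pos: [548.2, -350.4, 96.8]
tcp_rot: [3.141, -0.0, 0.268]
ft_force: [0.1, -0.3, -7.9]
opening: 0.102
grip_force: 30.0
```

```bash
python3 go.py 548.7 -350.5 97.2 0.2695
```

```text
pose [ 548.2 -350.4   96.8] [ 3.1413e+00 -1.0000e-04  2.6780e-01] q6 0.63 t 9.45
travel 0.0004 0.0002 -0.0004 twist -0.0017
```

The bright block gives a cross offset far from zero at that height, so it is the land's end and not the lug. The lug's face begins at x≈580, so I'll test that edge at foot height.

```bash
python3 - <<'E'
from h import *
import pickle
t=pickle.load(open('top2.pkl','rb'))
e=np.array([np.cos(.2695),np.sin(.2695)]);n=np.array([-e[1],e[0]])
def f(x,y,z):
    X=onz(t,430+(x+.5)/7-.5,245+(y+.5)/7-.5,z)[:2]-[549.3,-350.3]; print((x,y),z,'along',(X@e).round(1),'cross',(X@n).round(1))
for p in((126,160),(122,135)): f(*p,15)
for p in((180,160),(182,185),(175,130)): f(*p,38)
t=read_camera('top')
cv2.imwrite('pics/fin.png',cv2.resize(t['frame'][250:310,430:500,::-1],None,fx=10,fy=10,interpolation=cv2.INTER_CUBIC))
E
```

```text
(126, 160) 15 along 30.5 cross 11.0
(122, 135) 15 along 38.3 cross 10.1
(180, 160) 38 along 27.1 cross 0.4
(182, 185) 38 along 19.6 cross 1.9
(175, 130) 38 along 36.3 cross -0.6
```

View pics/fin.png

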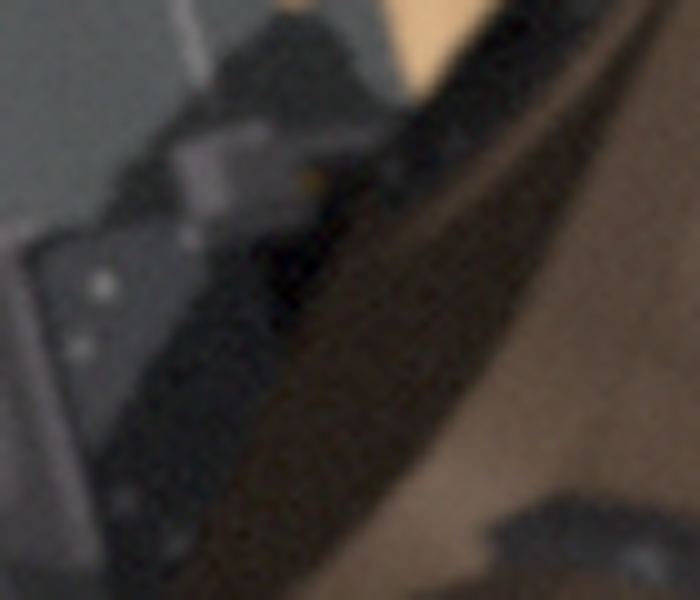

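In the final close-up the land's left edge is at about (180,165) and the lug's lower edge at about (222,185). That puts the lug within about 1.5 mm of centre crossways. The wrist force shows only the lug's weight, so it touches nothing below, and I hand in.

```bash
python3 -c "
from h import *
s=state();print(s['t'],s['eef_pos'],s['ft_force'],s['grip_force'],abs(s['qvel']).max());print(job_done())"
```

```text
9.5 [ 548.21468637 -350.42007903   96.71873404] [ 0.93881783  0.73453198 -5.67003234] 29.999644717208866 0.0016976808796654275
the job is handed in; nothing more can be done
None
```

The job is handed in: the lug is held still and upright over the empty weld land, ring outward, within about 1.5 mm of centre crossways and, by my estimate, within about 2 mm lengthways. The root gap is about 4 mm, worked out from the arm's height rather than seen. I did not re-measure the other plates, spool or magnet at the end.

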